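# Count along the sorter, push the knob into the third gap

### The job

Put the knurled black knob away in the third gap of the small-parts sorter, counting every gap, full or empty, from the sorter's left end as seen from the robot (its +y end). First count with a fingertip along the sprung tabs on the sorter's rear rail, dipping the tabs of gap one, gap two and gap three in turn and none beyond; then push the knob over the bench, never lifting or tipping it, into the third gap until it rests against the back, and move clear. Leave the other parts where they are.

Things in the scene. Friction and masses are not known exactly. Their poses are not given: they have to be found in the camera images.
- sorter: Aluminium comb-shaped sorter fixed to the bench: a bar 318 mm long (y), 30 deep, 30 high, with 7 dividers standing out to -x (6 mm thick, 24 high, 28 long, rounded fronts), leaving 6 gaps open to front and top, the bare bench as floor. Origin at bench level, mid-length, on the bar's front face (the back of the gaps); +x away from the robot, +y to its left, z up. Turned at most 0.15 rad.
- third_gap (a point): Where the centre of the knob's underside is when the knob is home in the third gap: bench level, 19 mm in front of the bar, midway between the dividers. Axes as the sorter's. Gaps are 46 mm wide, pitch 52 mm; in the sorter's frame the centres of gaps 1 to 6 lie at y = +130, +78, +26, -26, -78, -130 mm.
- tab1_top (a point): Top of the undipped tab behind gap 1, 42 mm above the bench, 15 mm behind the gap's back; axes as the sorter's. Each gap has such a grey plastic dome on the bar: a round rod of 20 mm radius lying along x, 18 mm long, rising 12 mm out of the bar, 37 mm wide (y) at its foot. A fingertip sliding along y rides over it and dips it.
- tab2_top (a point): The same for the second gap.
- tab3_top (a point): The same for the third gap.
- tab1 (a joint): Dip of the tab behind gap 1 in m: about 0 at rest, growing as it is pressed straight down, at most 0.006; it springs back (about 0.5 N to start, 2.6 N fully down). It counts as dipped from 0.0015.
- tab2 (a joint): Dip of the tab behind gap 2 in m: about 0 at rest, growing as it is pressed straight down, at most 0.006; it springs back (about 0.5 N to start, 2.6 N fully down). It counts as dipped from 0.0015.
- tab3 (a joint): Dip of the tab behind gap 3 in m: about 0 at rest, growing as it is pressed straight down, at most 0.006; it springs back (about 0.5 N to start, 2.6 N fully down). It counts as dipped from 0.0015.
- tab4 (a joint): Dip of the tab behind gap 4 in m: about 0 at rest, growing as it is pressed straight down, at most 0.006; it springs back (about 0.5 N to start, 2.6 N fully down). It counts as dipped from 0.0015.
- tab5 (a joint): Dip of the tab behind gap 5 in m: about 0 at rest, growing as it is pressed straight down, at most 0.006; it springs back (about 0.5 N to start, 2.6 N fully down). It counts as dipped from 0.0015.
- tab6 (a joint): Dip of the tab behind gap 6 in m: about 0 at rest, growing as it is pressed straight down, at most 0.006; it springs back (about 0.5 N to start, 2.6 N fully down). It counts as dipped from 0.0015.
- knob: Knurled knob, a loose upright cylinder 38 mm across, 32 mm high (the top 2 mm is a metal cap 25 mm across), black with ribbed side, 50 to 100 g, standing on the bench in front of the sorter. Origin at the centre of its underside, z up. When home it sticks out 10 mm in front of the dividers, so it can be pushed home from outside the gap.
- switch_in_gap: Small black toggle switch block, 26 x 30 mm, 42 mm high, loose in the fifth gap; leave it. Origin under its centre.
- push_button: Loose push button standing on the bench at the left, steel flange 34 mm across, 37 mm high; leave it. Origin under its centre.
- screw_jar: Glass screw jar with white cap standing on the bench at the right, 48 mm across, 55 mm high; leave it. Origin under its centre.
There are look-alikes about, which are no part of the job. What is shaped like the knob but green or purple is not meant.

How it is judged:
By the outcome, as a careful person would: the job done as asked, in the order asked, and still so for the second after the job is handed in, with the robot touching nothing.
It also fails if it takes over 58 s, if anything falls off the work surface, if the arm or the gripper's body presses on something with over 40 N, if the wrist force passes 120 N, or if a joint passes its speed limit or range.

### The arm

A 7-joint arm with a two-finger parallel gripper is mounted at the origin on the work surface. World frame = base frame: x ahead of the robot, y to its left, z up, the work surface at z = 0. Lengths are in m, angles in rad, forces in N, time in s.
With the tool pointing down it reaches from about 0.4 to 0.875 m from the base axis. Payload 19.3 kg.
Tool frame: the origin (TCP) lies between the finger pads; the fingertips stand 19 mm ahead of it and the grasp point (between the pads) is the TCP; z points along the fingers, y is the direction in which the jaws open and shut (so a half turn about z gives the same grasp; the last joint's range is limited). The gripper opens to 85 mm and grips with 20 to 120 N. Pads are 22 mm wide; open, the fingers measure 114 mm over their backs; the gripper's body (76 mm by 85 mm) begins 54 mm behind the grasp point. The pads swing forward as they close: fully open they stand 13 mm farther back than shut.
Start: joints at [-1.307, 0.521, -0.036, 1.599, 0.021, 1.021, -0.113], TCP at [0.205, 0.59, 0.25] pointing down, gripper open.
Joint ranges: [-2.91, 2.91], [-0.3, 2.13], [-1.5, 1.42], [0.17, 2.43], [-1.26, 4.41], [0.16, 1.93], [-2.52, 2.52]. Speed limits (rad/s): [1.89, 1.89, 2.39, 2.39, 3.01, 3.01, 3.01].

### API

Orientations are given as a unit quaternion [x, y, z, w].
In Python, from bench import manip gives the robot as it stands. The module is installed in compiled form; this text tells all that it offers. Calls block until the motion is done:
- manip.movep(position, orientation): joint-space move of the TCP to a pose.
- manip.servo_line(position, orientation=None, speed=0.15, threshold=None): straight line of the TCP; orientation=None keeps the orientation; speed is the mean speed in m/s. With threshold (N) it stops when the force on the tool has changed by that much, and returns True; else False.
- manip.movej(angles): joint-space move.
- manip.command_gripper(opening, force=None): opening from 0.0 (shut) to 1.0 (fully open); force is the grip in N (None keeps the last); returns when the fingers have stopped.
- manip.hold(seconds).
- manip.ik(position, orientation): joint angles nearest the present ones, or None.
- manip.read_camera(name): name is "scene" or "top"; returns the picture (420x560x3 uint8, red, green, blue); there is no depth.
- manip.camera_params(name): a dict with "K" (3x3 intrinsics, pixels), "R" (3x3) and "t" (3): a world point X has camera coordinates R X + t. Camera axes: x right, y down, z forward; pixel columns grow to the right and rows downward; lengths in m; the calibration is good to about 2 mm. A picture is of the moment at which its call begins. camera_params takes no time and is no camera call.
A pose or a line that the arm cannot do raises manip.PlanningError and nothing moves.
- manip.hand_in(): hands the job in, once; it reports no verdict.
Trained networks look in the newest picture that a camera, given by its name, has taken for a name from the list of things; names that differ only in an ending like _2 or _b are one class to them, and where a whole thing is asked for, a point or a joint stands for the part that bears it (a point fixed in the world has none). Each returns a list of dicts, best first, with "conf" (0 to 1); they miss things now and then, are a little off and sometimes report something else, mostly with a low value. They report only what shows in the picture. A call takes as long as a camera call. They do not tell look-alikes from the thing itself.
- manip.look_for(label, camera): "extent" ([left, top, width, height] in pixels, round what is visible of it).
Readings, each from a call of its own:
- manip.current_time(): time.
- manip.current_qpos(): joint angles.
- manip.current_dq(): joint speeds.
- manip.current_tau(): joint torques, N m.
- manip.current_tcp_pos(): TCP position.
- manip.current_tool_rot(): TCP orientation.
- manip.current_ft_force(): force on the tool from outside, world axes, zero at the start.
- manip.current_ft_torque(): the same for the moment, N m.
- manip.current_gripper_width(): opening from 0.0 (shut) to 1.0 (fully open).
Only numpy, scipy, OpenCV 4.12 (cv2) and the standard library are available. Lean on these libraries where they do the work, as an engineer would, in place of code of your own. Each camera call takes 0.05 s, during which the arm holds its last target.

## Working session

There is one attempt and no reset: what is moved stays moved. The work goes in short steps, each a Python script; the robot and the scene stay as the last script left them, time stands still between calls to the robot, and variables do not carry over. Pictures are saved under pics/ and viewed, and the job is handed in when it is done.

```bash
mkdir -p pics; ls
python3 - <<'E'
from bench import manip
import cv2,numpy as np
for c in ["scene","top"]:
    im=manip.read_camera(c); cv2.imwrite(f"pics/{c}0.png",im[:,:,::-1])
    p=manip.camera_params(c); print(c,np.round(p["K"],1).tolist(),np.round(p["R"],4).tolist(),np.round(p["t"],4).tolist())
    for l in ["sorter","knob","switch_in_gap","push_button","screw_jar","tab1"]:
        print(l,[(np.round(d["extent"]).tolist(),round(d["conf"],2)) for d in manip.look_for(l,c)])
print(manip.current_time(),manip.current_tool_rot(),manip.current_gripper_width(),manip.current_tcp_pos())
E
```

```text
pics
scene [[501.9, 0.0, 277.8], [0.0, 501.9, 205.7], [0.0, 0.0, 1.0]] [[-0.7076, 0.7066, -0.0075], [0.5557, 0.5498, -0.6236], [-0.4365, -0.4454, -0.7817]] [0.4313, -0.2714, 1.2647]
sorter [([219.0, 189.0, 143.0, 100.0], 0.88)]
knob [([324.0, 195.0, 18.0, 21.0], 0.83), ([355.0, 212.0, 20.0, 23.0], 0.78), ([215.0, 189.0, 151.0, 104.0], 0.68), ([298.0, 178.0, 23.0, 22.0], 0.6)]
switch_in_gap [([251.0, 200.0, 20.0, 18.0], 0.73)]
push_button [([402.0, 267.0, 17.0, 24.0], 0.5), ([201.0, 150.0, 21.0, 30.0], 0.5)]
screw_jar [([199.0, 148.0, 23.0, 33.0], 0.79)]
tab1 [([262.0, 221.0, 20.0, 16.0], 0.7), ([329.0, 260.0, 20.0, 20.0], 0.69), ([286.0, 234.0, 18.0, 16.0], 0.64), ([222.0, 199.0, 18.0, 14.0], 0.5), ([303.0, 247.0, 21.0, 14.0], 0.47), ([241.0, 209.0, 20.0, 14.0], 0.47)]
top [[387.7, 0.0, 279.5], [0.0, 387.7, 209.6], [0.0, 0.0, 1.0]] [[-0.006, -0.9995, 0.0315], [-0.9923, 0.002, -0.1236], [0.1235, -0.032, -0.9918]] [-0.0194, 0.5808, 0.6701]
sorter [([171.0, 174.0, 175.0, 56.0], 0.89)]
knob [([174.0, 175.0, 174.0, 55.0], 0.74), ([279.0, 257.0, 25.0, 21.0], 0.68), ([243.0, 256.0, 18.0, 24.0], 0.54)]
switch_in_gap [([294.0, 199.0, 22.0, 16.0], 0.81)]
push_button [([123.0, 246.0, 23.0, 15.0], 0.75)]
screw_jar []
tab1 [([207.0, 192.0, 21.0, 15.0], 0.76), ([291.0, 184.0, 18.0, 11.0], 0.75), ([181.0, 197.0, 16.0, 11.0], 0.69), ([317.0, 177.0, 22.0, 12.0], 0.62), ([267.0, 186.0, 22.0, 13.0], 0.59), ([238.0, 188.0, 20.0, 15.0], 0.52)]
0.7 [ 1.66121614e-01  9.86105273e-01 -7.11608776e-06  1.40700885e-05] 1.000443912240181 [0.20479563 0.59048193 0.25028736]
```

Run:
```python
import cv2
a=cv2.imread("pics/scene0.png")[130:310,180:440]; cv2.imwrite("pics/s_c.png",cv2.resize(a,None,fx=3,fy=3,interpolation=2))
a=cv2.imread("pics/top0.png")[140:320,100:360]; cv2.imwrite("pics/t_c.png",cv2.resize(a,None,fx=3,fy=3,interpolation=2))
```

```text
(no output)
```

View pics/top0.png

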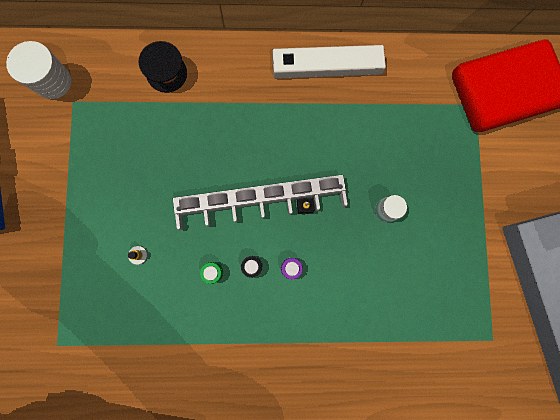

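View pics/scene0.png

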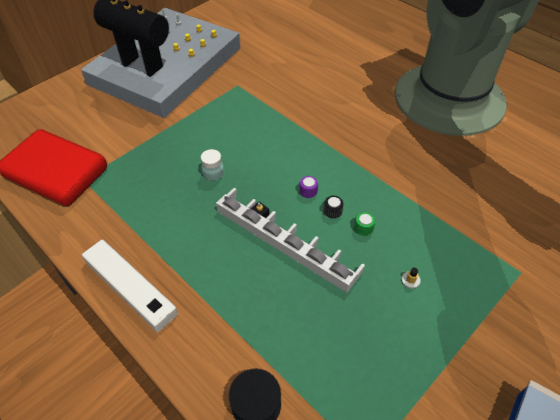

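```bash
sleep 1
```

```text
(no output)
```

View pics/s_c.png

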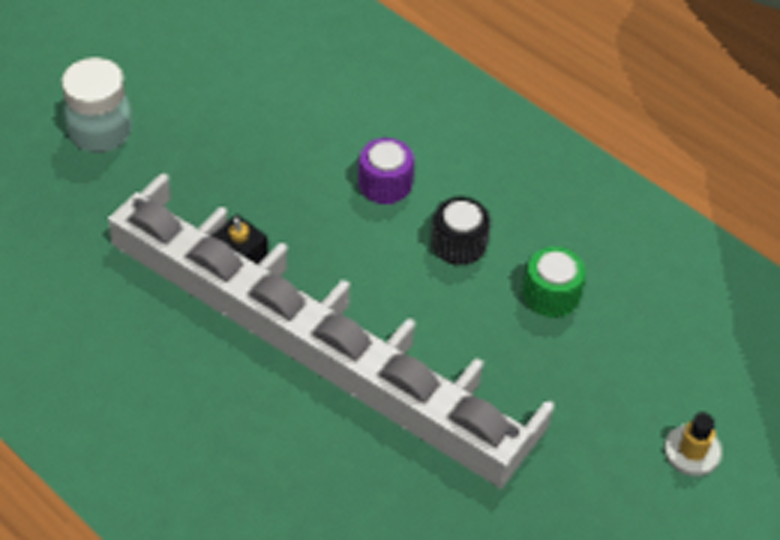

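View pics/t_c.png

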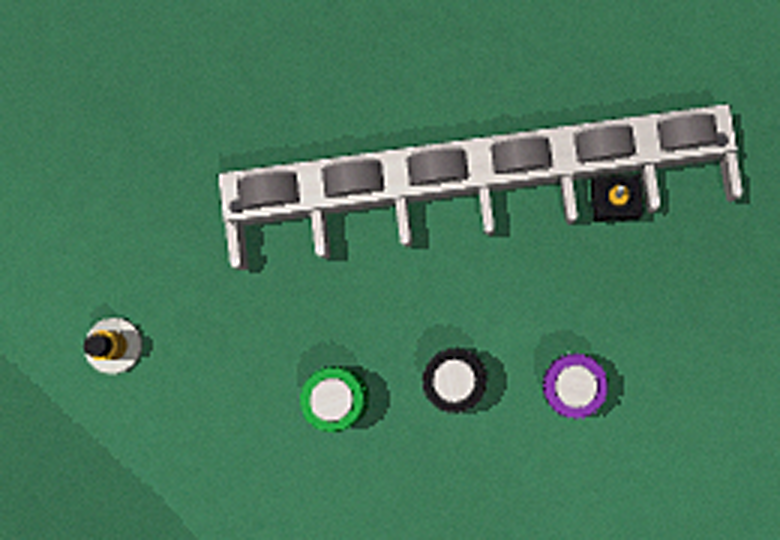

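The wanted thing is knurled and black. Candidates, in top-picture pixels:
- Black knob at (251,267), also at scene (334,206). I choose this one: it is black with a ribbed side and stands in the middle of three.
- Green one at (210,273) and purple one at (292,268), both look-alikes.
- Large black cylinder off the mat at (163,63), and the black switch at (306,204) in gap 5.

The crops confirm the choice. Next I fit the geometry.

```bash
cat > fit.py <<'E'
from bench import manip
import cv2,numpy as np
from scipy.optimize import least_squares
P={c:manip.camera_params(c) for c in("top","scene")}
def proj(c,X):
    p=P[c]; q=np.atleast_2d(X)@np.array(p["R"]).T+p["t"]; q=q@np.array(p["K"]).T; return q[:,:2]/q[:,2:]
def ray(c,uv,z):
    p=P[c]; R=np.array(p["R"]);C=-R.T@p["t"]; d=R.T@np.linalg.solve(p["K"],[*uv,1]); return C+d*(z-C[2])/d[2]
def S2W(s,X):
    X=np.atleast_2d(np.array(X,float)); c,sn=np.cos(s[2]),np.sin(s[2])
    return np.c_[s[0]+c*X[:,0]-sn*X[:,1],s[1]+sn*X[:,0]+c*X[:,1],X[:,2]]
E
cat > m.py <<'E'
from fit import *
T=lambda a,b:(a/3+100-1/3,b/3+140-1/3)
Sc=lambda a,b:(a/3+180-1/3,b/3+130-1/3)
obs=[("top",(.03,.159,.03),T(220,174)),("top",(.03,-.159,.03),T(728,105)),
("scene",(.03,-.159,.03),Sc(109,222)),("scene",(.03,.159,.03),Sc(503,464)),("scene",(.03,-.159,0),Sc(115,245)),("scene",(.03,.159,0),Sc(498,486))]
ims={c:cv2.imread(f"pics/{c}0.png") for c in P}
for i,(x,y) in enumerate([(236,266),(321,254),(406,243),(489,231),(572,219),(655,208),(738,197)]):
    obs.append(("top",(-.028,.156-.052*i,.021),T(x,y)))
f=lambda s,cs=("top","scene"):np.concatenate([(proj(c,S2W(s,X))[0]-uv) for c,X,uv in obs if c in cs])
for cs in [("top",),("scene",),("top","scene")]:
    r=least_squares(f,[.6,0,.1],args=(cs,),loss="soft_l1"); print(cs,np.round(r.x,4),np.round(r.fun,1).tolist())
s=r.x
print("third",S2W(s,[-.019,.026,0]))
# knobs: white cap centroid, z=.032
for c,boxes in {"top":[(251,267),(210,273),(292,268)],"scene":[(334,203),(366,218),(309,183)]}.items():
    for u,v in boxes:
        a=ims[c][v-9:v+10,u-9:u+10].astype(int); m=(a.min(2)>150); ys,xs=np.nonzero(m)
        cu,cv_=xs.mean()+u-9,ys.mean()+v-9; print(c,m.sum(),round(cu,1),round(cv_,1),np.round(ray(c,(cu,cv_),.032),4))
print("button",ray("top",(137,255),.0),"jar",ray("top",(395,207),.055),"switch",ray("top",(306,204),.035))
for c in P:
    im=cv2.resize(ims[c],None,fx=3,fy=3,interpolation=2)
    pts=[(.03,y,.03) for y in(-.159,.159)]+[(0,y,.03) for y in(-.159,.159)]+[(-.028,.156-.052*i,.024) for i in range(7)]+[(.015,.130-.052*i,.042) for i in range(6)]
    for q in proj(c,S2W(s,pts)): cv2.circle(im,tuple(int(v) for v in q*3+1),3,(0,0,255),1)
    o={"top":(140,100),"scene":(130,180)}[c]; cv2.imwrite(f"pics/{c}_fit.png",im[o[0]*3:o[0]*3+540,o[1]*3:o[1]*3+780])
E
python3 m.py
```

```text
('top',) [0.597  0.0127 0.136 ] [-0.7, -0.6, 0.5, -0.6, 0.2, 0.2, 0.1, 0.2, -0.1, 0.0, 0.1, 0.1, 0.2, 0.3, -0.0, 0.2, -0.4, 0.0]
('scene',) [0.5964 0.0119 0.1354] [-0.6, -1.9, 0.7, 0.2, -1.1, -0.5, 0.7, 1.0]
('top', 'scene') [0.5969 0.0125 0.1358] [-0.7, -0.6, 0.6, -0.6, -0.6, -1.6, 0.8, 0.5, -1.1, -0.2, 0.8, 1.3, 0.2, 0.2, 0.2, 0.3, -0.0, 0.1, 0.2, 0.2, 0.2, 0.4, 0.1, 0.2, -0.3, 0.1]
third [[0.5745518  0.03573444 0.        ]]
top 148 250.9 266.4 [0.4786 0.0302 0.032 ]
top 152 210.0 272.8 [0.4678 0.1031 0.032 ]
top 147 291.6 268.4 [ 0.4745 -0.043   0.032 ]
scene 92 333.6 201.5 [0.4794 0.03   0.032 ]
scene 104 365.3 218.6 [0.4682 0.1029 0.032 ]
scene 86 308.6 181.2 [ 0.4749 -0.0432  0.032 ]
button [0.50038079 0.24385239 0.        ] jar [ 0.58269099 -0.22823076  0.055     ] switch [ 0.59115449 -0.07042737  0.035     ]
```

View pics/top_fit.png

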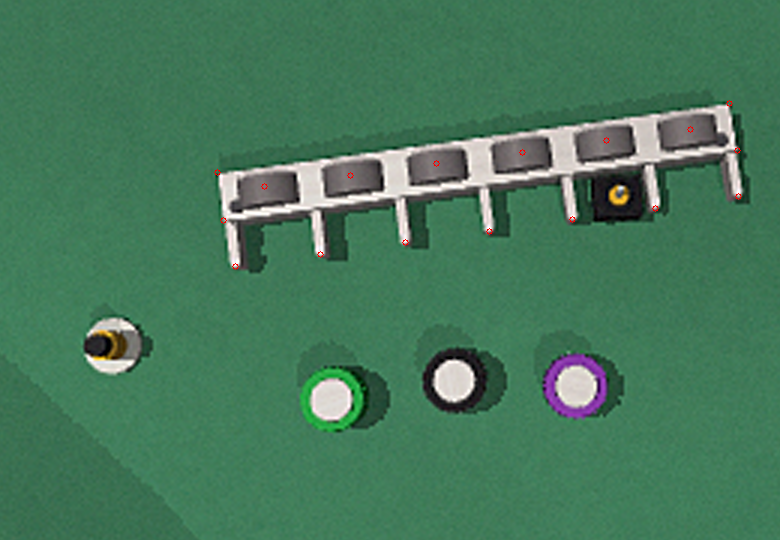

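View pics/scene_fit.png

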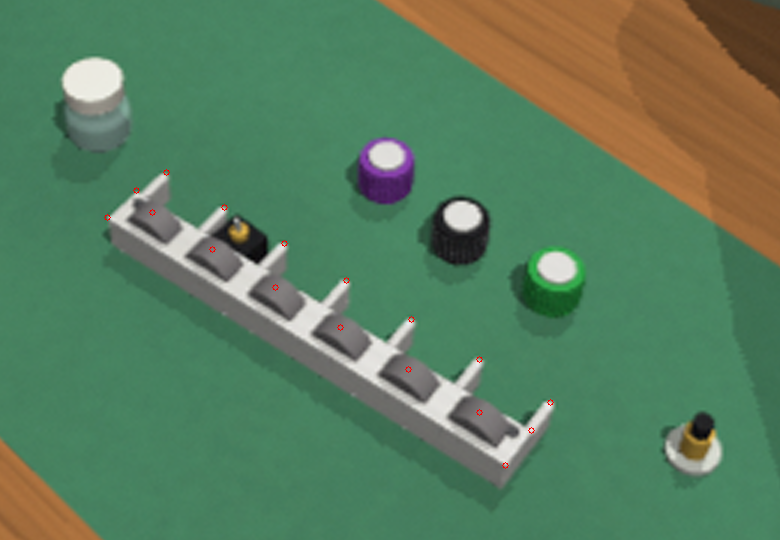

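The fit agrees between the two cameras to about 1 mm. I'll check that the planned poses are reachable.

```bash
cat >> fit.py <<'E'
s=np.array([.5969,.0125,.1358]); KN=np.array([.479,.0301,0])
def q(psi):
    f=(psi+np.pi/2)/2; return [float(np.cos(f)),float(np.sin(f)),0.,0.]
def W(x,y,z): return S2W(s,[x,y,z])[0]
def W2S(X):
    d=np.array(X[:2])-s[:2]; c,n=np.cos(s[2]),np.sin(s[2]); return np.array([c*d[0]+n*d[1],-n*d[0]+c*d[1]])
E
python3 - <<'E'
from fit import *
print(W2S(KN))
a=s[2]
for nm,ps in {"n1":a,"n2":a+np.pi,"n3":a-np.pi,"w1":a+np.pi/2,"w2":a-np.pi/2}.items():
    for p in [W(.015,.130,.06),W(.015,.026,.06),W(-.16,.034,.03),W(-.04,.026,.03),(.62,.25,.02)]:
        r=manip.ik(p,q(ps)); print(nm,None if r is None else np.round(r,2))
print(manip.current_ft_force(),manip.current_time())
E
```

```text
[-0.11443179  0.03339962]
n1 [-0.52  0.77  0.28  1.77 -0.33  0.64  0.09]
n1 [-0.38  0.78  0.33  1.78 -0.39  0.65  0.31]
n1 [-0.29  0.65  0.12  2.23 -0.27  0.27  0.21]
n1 [-0.35  0.76  0.26  1.93 -0.38  0.49  0.31]
n1 [-0.56  0.88  0.15  1.61 -0.18  0.66 -0.19]
n2 [ 0.41  1.15 -1.28  1.72  1.18  1.25  2.09]
n2 [-0.75  1.06  1.01  1.8  -1.1   0.97 -2.26]
n2 [-0.75  0.86  0.79  2.25 -1.26  0.6  -1.98]
n2 [-0.79  1.08  1.    1.95 -1.23  0.91 -2.11]
n2 [-0.2   0.91 -0.44  1.59  0.5   0.76  2.42]
n3 [ 0.41  1.15 -1.28  1.72  1.18  1.25  2.09]
n3 [-0.75  1.06  1.01  1.8  -1.1   0.97 -2.26]
n3 [-0.75  0.86  0.79  2.25 -1.26  0.6  -1.98]
n3 [-0.79  1.08  1.    1.95 -1.23  0.91 -2.11]
n3 [-0.2   0.91 -0.44  1.59  0.5   0.76  2.42]
w1 [-0.31  0.75 -0.04  1.76  0.04  0.63  1.34]
w1 [-0.14  0.75 -0.04  1.77  0.04  0.63  1.51]
w1 [-0.13  0.64 -0.08  2.22  0.18  0.28  1.34]
w1 [-0.12  0.74 -0.07  1.92  0.1   0.49  1.45]
w1 [-0.42  0.87 -0.08  1.6   0.1   0.67  1.15]
w2 [-0.69  0.84  0.54  1.78 -0.63  0.7  -1.23]
w2 [-0.57  0.86  0.63  1.79 -0.73  0.73 -0.98]
w2 [-0.37  0.67  0.23  2.24 -0.52  0.29 -1.12]
w2 [-0.54  0.84  0.54  1.94 -0.77  0.58 -0.91]
w2 [-0.78  0.96  0.51  1.62 -0.64  0.74 -1.4 ]
[-0.80497594 -0.46766157 -0.44920192] 0.7
```

Run:
```python
from fit import *
manip.command_gripper(0.0)
Q=q(s[2])
manip.movep([.62,.25,.12],Q); t=manip.current_time()
manip.servo_line([.62,.25,.045],speed=.1)
f0=manip.current_ft_force()
r=manip.servo_line([.62,.25,.0],speed=.025,threshold=4)
print(t,r,manip.current_tcp_pos(),manip.current_ft_force()-f0,manip.current_gripper_width())
manip.servo_line([.62,.25,.1],speed=.15)
print(manip.current_time(),f0,manip.current_ft_force())
```

```text
3.4583 True [0.61994398 0.24998046 0.01910443] [-0.42514611 -0.59999824 11.19342979] 0.003017695054931178
6.1167 [-1.34398766 -0.15558071 -0.02734584] [-0.29982101 -0.30235619 -1.44391093]
```

Run:
```python
from fit import *
def F(): return np.mean([manip.current_ft_force() for _ in range(1)],0)
def Fh():
    a=[]
    for _ in range(6): a.append(manip.current_ft_force()); manip.hold(.03)
    return np.round(np.mean(a,0),2)
Q=q(s[2])
manip.movep(W(.015,.130,.095),Q); print("free",Fh())
z=.057
manip.servo_line(W(.015,.130,z),speed=.05); print("t1",Fh(),W2S(manip.current_tcp_pos()),manip.current_tcp_pos()[2])
for i,y in enumerate([.104,.078,.052,.025]):
    manip.servo_line(W(.015,y,z),speed=.04); print(y,Fh(),W2S(manip.current_tcp_pos()))
    if i in(0,2,3): cv2.imwrite(f"pics/sw{i}.png",cv2.resize(manip.read_camera("scene")[:,:,::-1][150:320,180:400],None,fx=3,fy=3,interpolation=2))
manip.servo_line(W(.015,.025,.13),speed=.15); print("free",Fh())
print(manip.current_time())
```

```text
free [ 0.09  0.42 -0.05]
t1 [-1.78 -0.18  1.65] [0.01506661 0.12996378] 0.057270545759412136
0.104 [-0.01 -0.02 -0.  ] [0.01497123 0.10426768]
0.078 [ 0.44 -1.4   2.09] [0.0150014  0.07806693]
0.052 [ 0.19 -0.29  0.33] [0.01497717 0.05228852]
0.025 [ 0.13 -1.63  2.  ] [0.01500789 0.02509482]
free [-0.05 -0.1   0.24]
12.95
```

View pics/sw3.png

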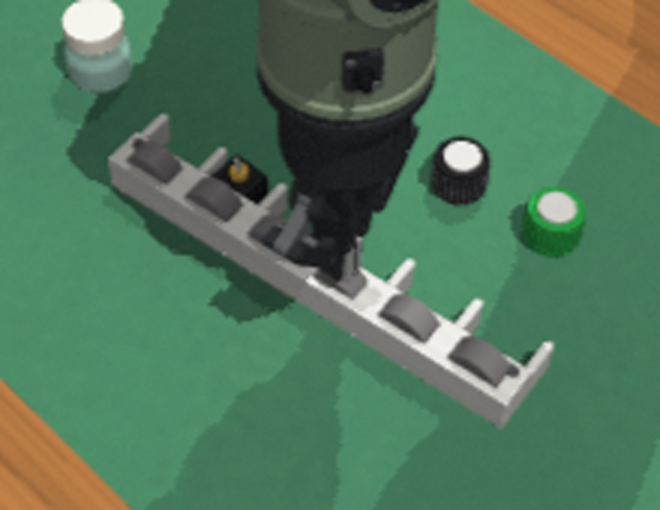

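Each of tabs 1 to 3 gave about 2 N under the finger, with about 0 N between them. The picture shows the fingertip on the third tab from the +y end, at (340,270) in the crop. Now I go behind the knob.

Run:
```python
from fit import *
Q=q(s[2]+np.pi/2)
k=W2S(KN)
manip.movep(W(-.158,k[1],.13),Q)
manip.command_gripper(.25)
manip.servo_line(W(-.158,k[1],.024),speed=.12)
print(manip.current_gripper_width(),manip.current_tcp_pos(),manip.current_ft_force(),manip.current_time())
for c in P: cv2.imwrite(f"pics/{c}_b.png",manip.read_camera(c)[:,:,::-1])
a=cv2.imread("pics/scene_b.png")[130:310,180:440]; cv2.imwrite("pics/b_c.png",cv2.resize(a,None,fx=3,fy=3,interpolation=2))
```

```text
0.24863724965325967 [0.43610159 0.02425414 0.0244742 ] [-0.13997748 -0.01370604 -0.35856526] 15.475
```

View pics/b_c.png

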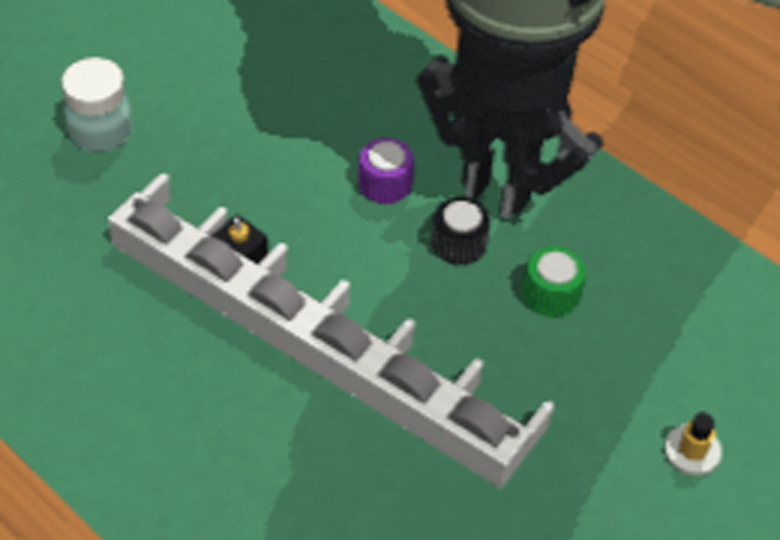

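View pics/top_b.png

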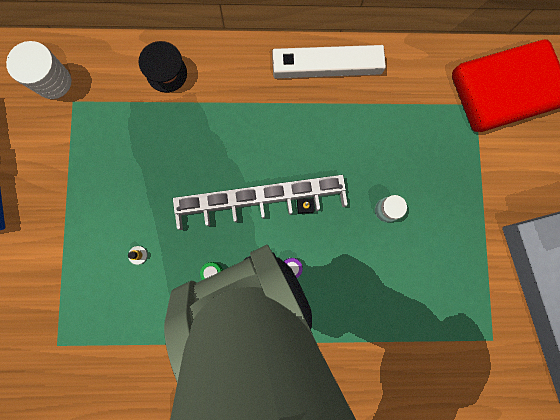

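The fingers stand behind the black knob, one either side of its centre, and nothing has been touched. Push to a point just in front of the gap mouth.

Run:
```python
from fit import *
k=W2S(KN)
manip.servo_line(W(-.114-.0285,k[1],.024),speed=.03)
manip.servo_line(W(-.070-.0272,.026,.024),speed=.04)
print(W2S(manip.current_tcp_pos()),manip.current_ft_force(),manip.current_time())
im=manip.read_camera("scene")[:,:,::-1]; cv2.imwrite("pics/scene_p1.png",im)
print(manip.look_for("knob","scene"), proj("scene",[W(-.07,.026,.032)]))
cv2.imwrite("pics/p1_c.png",cv2.resize(im[160:280,240:400],None,fx=5,fy=5,interpolation=2))
```

```text
[-0.09731752  0.02602247] [0.5793366  0.59907815 0.37827432] 17.5417
[{'extent': [356.2, 209.8, 19.8, 26.9], 'conf': 0.91}, {'extent': [311.1, 204.8, 18.0, 24.7], 'conf': 0.66}] [[318.36841597 213.56107474]]
```

View pics/p1_c.png

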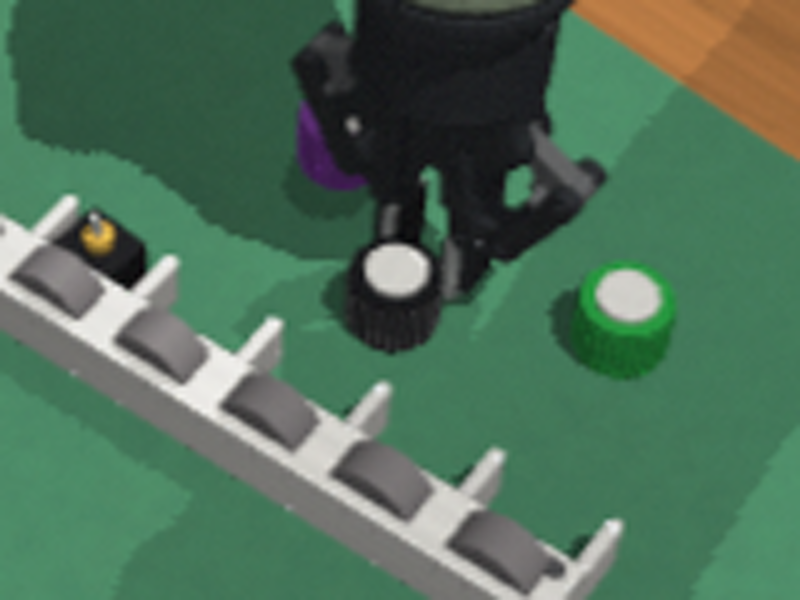

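Run:
```python
from fit import *
im=cv2.imread("pics/scene_p1.png"); u,v=320,214
a=im[v-9:v+10,u-9:u+10].min(2)>150; n,l,st,ce=cv2.connectedComponentsWithStats(a.astype(np.uint8)); i=1+np.argmax(st[1:,4]); c=ce[i]+[u-9,v-9]
print(st[i],c,W2S(ray("scene",c,.032)))
```

```text
[ 2  4 12 10 98] [318.75510204 213.35714286] [-0.07088529  0.02632486]
```

The knob measures (-70.9, 26.3) mm in the sorter's frame, against a target line at y = +26. I push it home, with a force stop.

Run:
```python
from fit import *
print(manip.servo_line(W(-.030-.0272,.026,.024),speed=.04,threshold=8),W2S(manip.current_tcp_pos()))
r=manip.servo_line(W(-.0175-.0272,.026,.024),speed=.015,threshold=4)
print(r,W2S(manip.current_tcp_pos()),manip.current_ft_force(),manip.current_time())
im=manip.read_camera("scene")[:,:,::-1]; cv2.imwrite("pics/scene_p2.png",im)
cv2.imwrite("pics/p2_c.png",cv2.resize(im[160:280,240:400],None,fx=5,fy=5,interpolation=2))
u,v=np.round(proj("scene",[W(-.019,.026,.032)])[0]).astype(int)
a=im[v-9:v+10,u-9:u+10].min(2)>150; print(u,v)
```

```text
False [-0.05731888  0.02597872]
False [-0.04474436  0.02601517] [-1.04698007 -0.34448386  0.6992883 ] 19.775
303 230
```

View pics/p2_c.png

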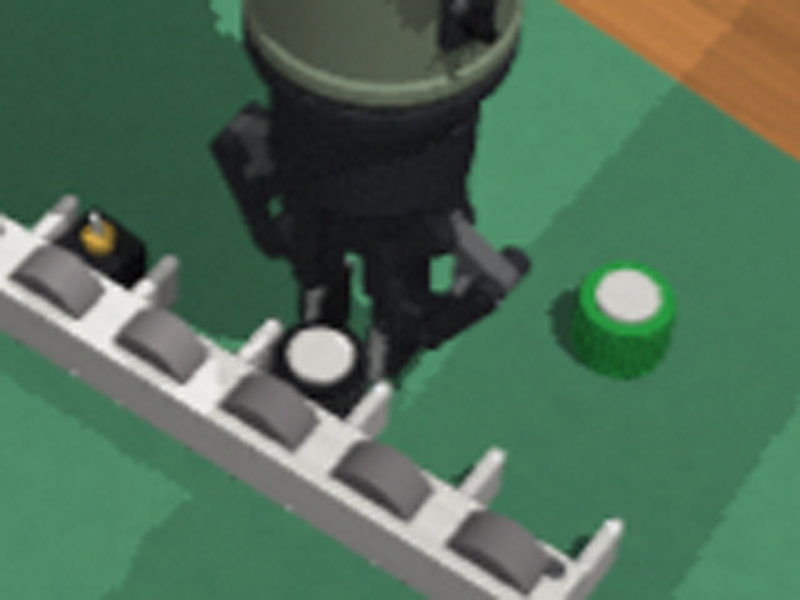

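The knob is in the third gap, but no force rise came from the back yet. I go on slowly for up to 4 mm.

Run:
```python
from fit import *
r=manip.servo_line(W(-.0407,.026,.024),speed=.008,threshold=4)
print(r,W2S(manip.current_tcp_pos()),manip.current_ft_force(),manip.current_time())
im=manip.read_camera("scene")[:,:,::-1]; cv2.imwrite("pics/scene_p3.png",im)
cv2.imwrite("pics/p3_c.png",cv2.resize(im[160:280,240:400],None,fx=5,fy=5,interpolation=2))
for n in ("p2","p3"):
  im=cv2.imread(f"pics/scene_{n}.png"); u,v=304,231
  a=im[v-8:v+9,u-8:u+9].min(2)>150; k,l,st,ce=cv2.connectedComponentsWithStats(a.astype(np.uint8)); i=1+np.argmax(st[1:,4]); c=ce[i]+[u-8,v-8]
  print(st[i],c,W2S(ray("scene",c,.032)))
```

```text
True [-0.04489331  0.02596613] [-0.39210132  0.53698905  0.06900974] 20.0833
[  2   3  12  10 102] [303.58823529 230.35294118] [-0.01882913  0.02635418]
[  2   3  12  10 103] [303.5631068  230.39805825] [-0.01871212  0.02637769]
```

View pics/p3_c.png

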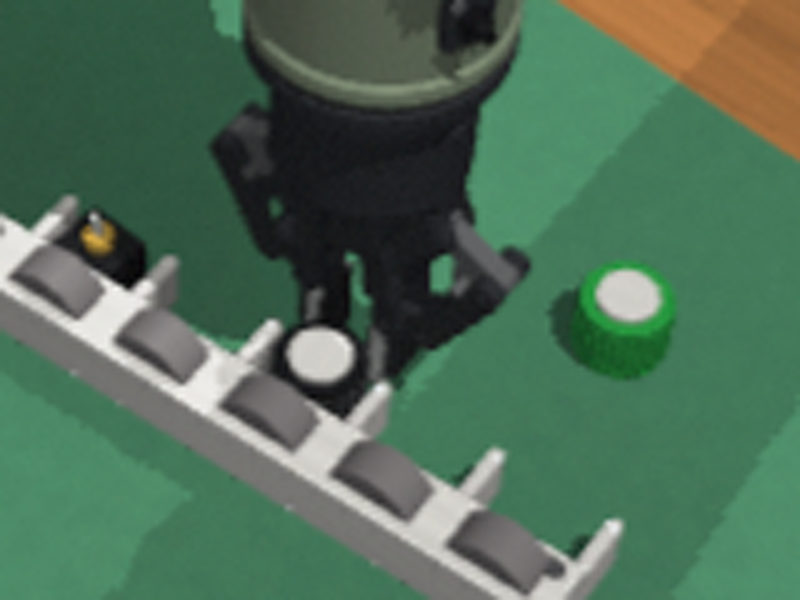

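Run:
```python
from fit import *
for i in range(2):
    r=manip.servo_line(W(-.0407,.026,.024),speed=.006,threshold=8)
    print(r,W2S(manip.current_tcp_pos()),[np.round(manip.current_ft_force(),1)],manip.current_time())
manip.hold(.1); print(W2S(manip.current_tcp_pos()),manip.current_ft_force())
```

```text
True [-0.04480877  0.02597803] [array([-1. ,  0.8, -0.6])] 20.575
True [-0.04480133  0.02594003] [array([-0.6,  0.8,  0.1])] 21.0083
[-0.04484729  0.02595574] [0.37639034 1.16658588 0.00474197]
```

The force stop fires every time at the same spot, so that is a hard stop, and the image puts the knob at 18.7 mm from the bar. I retreat and look.

Run:
```python
from fit import *
Q=q(s[2]+np.pi/2)
manip.servo_line(W(-.085,.026,.024),speed=.05)
manip.servo_line(W(-.085,.026,.2),speed=.2)
manip.movep([.3,.45,.3],Q)
print(manip.current_time())
for n in P:
  im=manip.read_camera(n)[:,:,::-1]; cv2.imwrite(f"pics/{n}_e.png",im)
  u,v=np.round(proj(n,[W(-.019,.026,.032)])[0]).astype(int)
  a=im[v-8:v+9,u-8:u+9].min(2)>150; k,l,st,ce=cv2.connectedComponentsWithStats(a.astype(np.uint8))
  for i in range(1,k):
    if st[i,4]>40: c=ce[i]+[u-8,v-8]; print(n,st[i],c,W2S(ray(n,c,.032)))
cv2.imwrite("pics/e_s.png",cv2.resize(cv2.imread("pics/scene_e.png")[130:310,180:440],None,fx=3,fy=3,interpolation=2))
cv2.imwrite("pics/e_t.png",cv2.resize(cv2.imread("pics/top_e.png")[140:320,100:360],None,fx=3,fy=3,interpolation=2))
```

```text
24.85
top [  2   2  13  14 140] [247.85 213.4 ] [-0.01910013  0.0263334 ]
scene [  3   4  13  10 107] [303.6728972  230.39252336] [-0.01885074  0.02654002]
```

View pics/e_s.png

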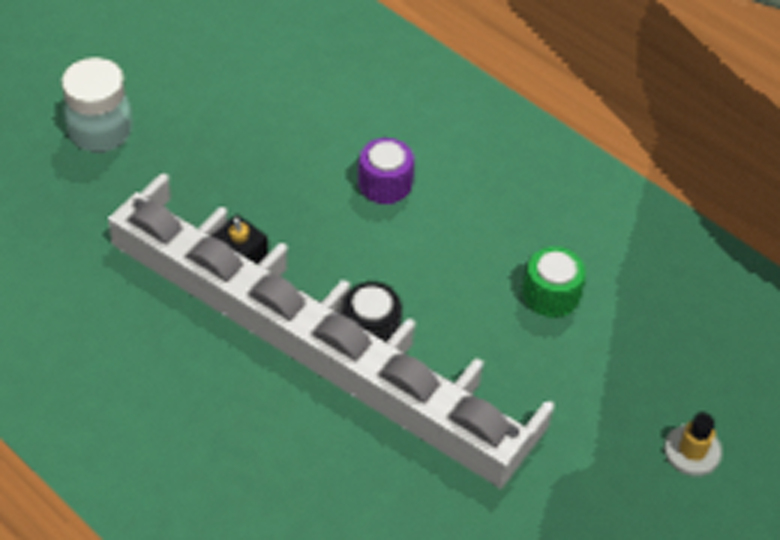

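View pics/e_t.png

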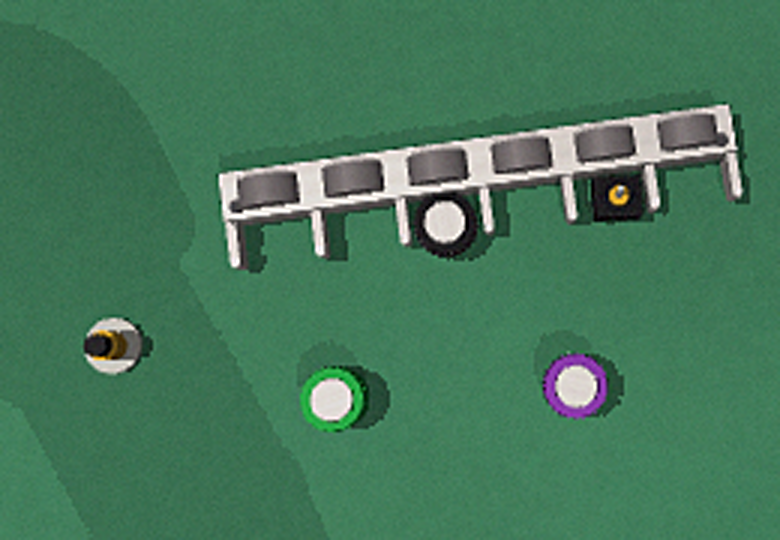

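The knob is home in the third gap, crop pixel (445,222) in the top picture. Both cameras put it at about (-19, +26.4) mm against (-19, +26). The other parts have not moved and the arm is clear.

```bash
python3 -c "
from bench import manip
manip.hand_in()"
```

```text
the job is handed in; nothing more can be done
```

The black knurled knob is home in the third gap, against the back, and the job was handed in at about 25 s of the 58 s allowed.

- **Counting:** I slid the closed fingertips along the rear rail, starting at the +y end. Tabs 1, 2 and 3 gave about 1.7, 2.1 and 2.0 N, with close to zero between them. I lifted off on tab 3, so tab 4 should not have been dipped. I judged the dips by force and position, because the cameras could not show the tab travel.
- **Pushing:** I pushed the knob over the bench with two fingers behind it. The first slow push, set to stop on a force rise, finished without one. Three slow tries after that stopped at the same spot with a sharp force rise, which fits contact with the back.
- **Last checks:** In the sorter's frame the knob measured (-19.1, +26.3) mm from the top camera and (-18.9, +26.5) mm from the scene camera. Home is (-19, +26) mm. In the final pictures it stands upright, the other parts look unmoved and the arm is clear. No check disagreed.

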